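# Clamp the probe's lower half and hold its cover pressed home on the dowels

### The arm

A 6-joint arm with a two-finger parallel gripper is mounted at the origin on a cart in front of the work surface, level with it; the furniture and walls round the work are solid. World frame = base frame: x ahead of the robot, y to its left, z up, the work surface at z = 0. Lengths are in m, angles in rad, forces in N, time in s.
With the tool pointing down it reaches from about 0.275 to 0.825 m from the base axis. Payload 5.2 kg.
Tool frame: the origin (TCP) lies midway between the tips of the shut fingers; the grasp point (between the pads) lies 19 mm behind it (manip.hold_point_z is the distance from the TCP to the grasp point, in m); z points along the fingers, y is the line along which they close (so a half turn about z gives the same grasp; the last joint's range is limited). The gripper opens to 93 mm and grips with 3 to 60 N. Pads are 15 mm wide; open, the fingers measure 128 mm over their backs; the gripper's body (75 mm by 188 mm) begins 65 mm behind the grasp point.
Start: joints at [-1.34, 0.259, 1.535, -0, 1.348, -0.203], TCP at [0.231, -0.499, 0.219] pointing down, gripper open.
Joint ranges: [-3.14, 3.14], [-0.91, 2.08], [0.19, 2.58], [-1.22, 4.36], [0.22, 2.71], [-3.12, 3.12]. Speed limits (rad/s): [2.57, 2.57, 3.14, 3.14, 3.14, 3.14].

### API

Orientations are given as a unit quaternion [w, x, y, z].
In Python, from workcell import manip gives the robot as it stands.
- The arm moves only by the tool move_arm, never from a script. Its argument "commands" is a list that holds one entry, the list of rows, each a list of 7 numbers: the finger opening in cm, from 0 to 9.3, then the shift along the world's x, y, z in cm, then the turn, a rotation vector about the world's x, y, z in rad. A call has 1 to 5 rows; each row shifts and turns the commanded pose from where the row before left it; what a row does not reach is not made up. A row lasts 1/10 s, in which the tool goes at most 50 mm and 8.59 degrees, less where a joint would pass 70% of its speed; a pose out of reach is approached as far as the arm can. A call is refused whole if a number of a shift passes 5 or a number of a turn 0.15, either way. A call with a gripper value outside its range is refused whole. The fingers move at their own pace and stop on an object; "squeeze" is the grip in N (left out, the last holds). Time passes only in rows, so rows that do not move let the fingers close. It gives the time, the measured TCP pose, the force, the opening and the grip force at its end, in the units of the state.
- manip.sense(): the state, without advancing time (a new reading comes with each control period).
- manip.snapshot(name): name is "scene" or "top" or "wrist"; returns a dict with "color" (384x512x3 uint8, blue, green, red), "z_map" (384x512 float32, m along the optical axis (not along the pixel's ray), 0 where there is no reading), "intrinsics" (3x3 intrinsics, pixels), "k1" (the pictures are not rectified: a ray, as slopes to the right and down, at radius r is drawn at 1 + k1 r^2 times it, then the intrinsics apply), "extrinsics" (4x4, takes a point from world to camera coordinates). Camera axes: x right, y down, z forward; pixel columns grow to the right and rows downward; lengths in m; the calibration is good to about 2 mm. A picture is of the moment at which its call begins.
- manip.job_done(): hands the job in; it is judged then, once.
The state is a dict: "time": time; "joint_positions": joint angles; "dq": joint speeds; "joint_efforts": joint torques, N m; "tool_pos": TCP position; "eef_rot": TCP orientation; "ft_force": force on the tool from outside, world axes, zero at the start; "moment": the same for the moment, N m; "gripper_width": finger opening in m; "finger_force": force on a finger pad.
Only numpy, scipy, OpenCV 4.12 (cv2) and the standard library are available. Lean on these libraries where they do the work, as an engineer would, in place of code of your own. Each camera call takes 0.05 s, during which the arm holds its last target. There are 200 camera calls.

### The job

First swing the handle of the jig's open toggle clamp over and down until it locks past dead centre, its rubber foot pressing the housing's lower half into the nest. Then pick up the upper half by its square block, fit it the right way round over the two dowels and press it fully home against the sprung carrier, so that the faces meet. Finish while still holding it firmly pressed down, with the clamp locked and the other things left where they are.

Things in the scene. Friction and masses are not known exactly. Their poses are not given: they have to be found in the camera images.
- jig: Assembly jig, fixed on the bench: aluminium plate 104 mm wide, x = -160 to +80 mm in its frame, top face (nest floor) 15 mm above the bench. Origin at bench height under the nest's centre; x from the clamp (robot's side) to the nest, z up. Dark stops and rails 8 mm high hold the lower half with 1 mm of play. The clamp's cheeks, x = -156 to -80 mm, rise to 74 mm above the bench.
- clamp_hinge (a point): Fixed pivot of the clamp's handle: at x = -138, y = 0, z = 64 mm in the jig's frame; the pivot's axis lies along the jig's y.
- clamp_grip (a point): Grip point on the clamp's handle, 75 mm from clamp_hinge, middle of the black sleeve (58 mm long, 14 mm wide along the jig's y, 18 mm thick). It circles about clamp_hinge in the jig's x-z plane: open, nearly upright above the hinge (7 degrees off, away from the nest); locked, pointing away from the nest, 4 degrees above level. The sleeve can turn between the fingers.
- clamp_handle (a joint): Angle of the clamp's handle, rad: 0 open (start), 1.309 dead centre, 1.379 at the stop, locked over centre (above 1.33 counts as locked). Grows as the handle swings from upright away from the nest and down, which a strut turns into the arm's swing down onto the flange. Takes a few N at the grip. Near level it can be pushed down from above. Stays open and stays locked by itself.
- clamp_foot: Sprung foot with a 15 mm rubber cap at the tip of the clamp arm. Origin where it enters the arm. Open: the arm leans upright over the clamp's nest side, top 100 mm above the bench. Locked: the arm is level, its top at most 66 mm above the bench, and the foot presses with about 11 N on the lower half's flange, 58 mm from the nest's centre on the clamp's side.
- lower_half: Lower half, plain steel, 0.55 kg, loose in the nest: flange 140 x 64 x 10 mm, on it a deck 84 x 60 mm whose flat face is 18 mm above the underside. Origin at the centre of its underside; x, y, z as the jig's to 0.02 rad. Two bullet-nosed dowels, 8 mm thick, stand 12 mm above the deck at (x, y) = (-33, 21) and (33, -13) mm. Brass connector at the far end.
- lower_face (a point): Centre of the lower half's flat deck, axes as the lower half's: the upper half's origin comes here when it is home. A sprung sensor carrier, 36 x 28 mm, stands 5 mm proud of the deck here; it gives way downward with 3.6 N at first and 9.6 N when flush, so the upper half floats about 5 mm up unless pressed.
- upper_half: Upper half, plain steel, about 0.3 kg, lying right way up on the bench: plate 84 (x) x 60 (y) x 14 mm, on its middle a block 44 (x) x 40 mm (y) with a round window in its top, 40 mm above the underside. Origin at the centre of the flat underside, z up. Through holes of 9.6 mm at (x, y) = (-33, 21) and (33, -13) mm fit the dowels one way round. Grip the block across its 40 mm (y).
- loupe: Black loupe, 36 x 36 x 30 mm, near the bench's front edge: a bystander. Origin under its centre.
- ipa_bottle: White dropper bottle with a cap, 36 mm across, 75 mm high: a bystander. Origin under its centre.
- weight_ring: Steel ring, 42 mm across, 14 mm high, lying near the jig: a bystander. Origin under its centre.
- lens_cap: Black round cap, 33 mm across, 11 mm high, lying near the jig: a bystander. Origin under its centre.
- exposure_stage: The mask aligner's fixed exposure stage, standing on the bench between the jig and the upper half: about 240 mm high, reaching 180 mm from its origin towards the robot and 135 mm (knobs 185 mm) to either side, with a microscope above its far part. An obstacle: carry things round in front of it, 0.3 m up. Origin at bench height under its centre.

How it is judged:
By the outcome, as a careful person would: the job done as asked, in the order asked, and still so for the second after the job is handed in, while the arm keeps its last pose, push and grip.
It also fails if it takes over 72 s, if anything falls off the work surface, if the arm or the gripper's body presses on something with over 40 N, if the wrist force passes 120 N, or if a joint passes its speed limit or range.

## Working session

There is one attempt and no reset: what is moved stays moved. The work goes in short steps, Python scripts to look and compute and a tool call to move; the robot and the scene stay as the last step left them, time stands still between calls to the robot, and variables do not carry over. Pictures are saved under pics/ and viewed, at most 10 in all, crops included, and the job is handed in when it is done.

Besides the shell and the picture viewer there is one more tool, called after ">>>" by a JSON object that holds its "fn" and its "kwargs", one argument or row to a line. move_arm: Moves the arm, as the interface text tells. Its arguments: {"type":"object","properties":{"commands":{"type":"array","items":{"type":"array","items":{"type":"array","items":{"type":"number"}}}},"squeeze":{"type":"number"}},"required":["commands"]}

```bash
ls; mkdir -p pics; cat > h.py <<'E'
import numpy as np, cv2
from workcell import manip
def snap(n):
    s=manip.snapshot(n); s['K']=np.array(s['intrinsics'],float); s['T']=np.array(s['extrinsics'],float); return s
def rays(s,uv):
    uv=np.atleast_2d(np.array(uv,float)); K=s['K']
    d=np.stack([(uv[:,0]-K[0,2])/K[0,0],(uv[:,1]-K[1,2])/K[1,1]],1)
    p=d.copy()
    for _ in range(20): p=d/(1+s['k1']*(p**2).sum(1,keepdims=True))
    return np.c_[p,np.ones(len(p))]
def onplane(s,uv,z):
    r=rays(s,uv);R=s['T'][:3,:3];t=s['T'][:3,3]
    c=-R.T@t; w=r@R
    return c+w*((z-c[2])/w[:,2])[:,None]
def cloud(s):
    v,u=np.mgrid[0:384,0:512]; r=rays(s,np.c_[u.ravel(),v.ravel()])
    p=r*s['z_map'].ravel()[:,None].astype(float)
    w=(p-s['T'][:3,3])@s['T'][:3,:3]; w[s['z_map'].ravel()==0]=np.nan
    return w.reshape(384,512,3)
def proj(s,P):
    P=np.atleast_2d(P);c=P@s['T'][:3,:3].T+s['T'][:3,3]; q=c[:,:2]/c[:,2:]
    q=q*(1+s['k1']*(q**2).sum(1,keepdims=True)); return q@s['K'][:2,:2].T+s['K'][:2,2]
E
python3 - <<'E'
from h import *
a=snap('scene');b=snap('top')
for n,s in(('scene',a),('top',b)):
    cv2.imwrite(f'pics/{n}0.png',s['color']); print(n,s['K'].round(1).tolist(),s['k1'],(-s['T'][:3,:3].T@s['T'][:3,3]).round(3))
    np.savez(f'{n}0.npz',**{k:s[k] for k in('color','z_map','K','T','k1')})
st=manip.sense();print(st['tool_pos'],st['eef_rot'],st['time'],st['ft_force'],manip.hold_point_z)
E
```

```text
pics
scene [[411.8, 0.0, 266.7], [0.0, 411.8, 193.9], [0.0, 0.0, 1.0]] 0.02181707168901283 [0.721 0.577 1.068]
top [[450.7, 0.0, 249.0], [0.0, 450.7, 181.0], [0.0, 0.0, 1.0]] -0.0009353401454989428 [ 0.421 -0.143  1.575]
[ 0.23108064 -0.49856643  0.21790759] [-8.12819952e-04  9.76564478e-01  2.15223508e-01 -3.05965177e-05] 0.1 [-0.13314328  0.00537759 -0.37657917] 0.0188
```

View pics/top0.png

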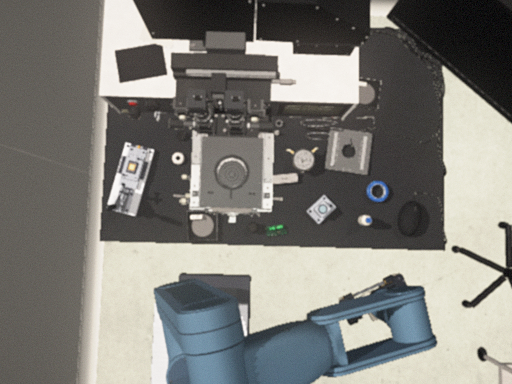

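View pics/scene0.png

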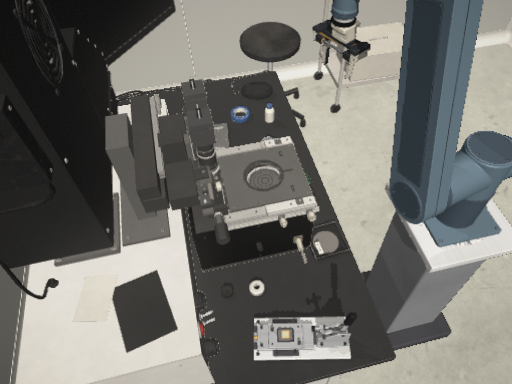

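The top view shows the jig at about (130,180), with its clamp at the near end (125,205). The upper half is the rotated light square at (322,208), the stage is in between, the bottle is at (364,220) and the loupe is probably near (410,218). The scene view shows the jig at (300,337). I'll enlarge those regions.

```bash
python3 - <<'E'
from h import *
a=dict(np.load('top0.npz'));b=dict(np.load('scene0.npz'))
f=lambda im,x0,y0,w,h,k:cv2.resize(im[y0:y0+h,x0:x0+w],None,fx=k,fy=k,interpolation=cv2.INTER_CUBIC)
L=f(a['color'],100,135,65,90,5.0);R=f(a['color'],290,180,65,60,6.0)[:, :390]
B=f(b['color'],240,300,125,64,3.1)
c=np.zeros((600,800,3),np.uint8);c[:450,:325]=L;c[:360,330:720]=R;c[370:370+B.shape[0],330:330+B.shape[1]]=B
cv2.imwrite('pics/crop0.png',c)
w=cloud(a)
# upper half & jig by height
X=w.reshape(-1,3)
m=(w[...,2]>0.008)&(w[...,0]>0.25)&(w[...,0]<0.5)
for nm,(x0,y0,x1,y1),zs in (('upper',(300,188,345,230),(.008,.02,.034,.05)),('jig',(100,135,165,225),(.008,.022,.03,.05,.09,.16))):
    for z0,z1 in zip(zs,zs[1:]):
        mm=np.zeros((384,512),np.uint8);sub=(w[y0:y1,x0:x1,2]>z0)&(w[y0:y1,x0:x1,2]<z1)
        P=w[y0:y1,x0:x1][sub]
        if len(P)<4: continue
        r=cv2.minAreaRect((P[:,:2]*1000).astype(np.float32)); print(nm,z0,z1,len(P),np.round(r[0],1),np.round(r[1],1),round(r[2],1),P.mean(0).round(4))
E
```

```text
upper 0.008 0.02 240 [ 486.  -399.9] [109.5 149.5] 82.9 [ 0.4828 -0.4017  0.0132]
upper 0.02 0.034 27 [ 483.3 -407.3] [51.7 80. ] 44.1 [ 0.4813 -0.3998  0.0254]
upper 0.034 0.05 149 [ 484.4 -405.8] [39.9 44.7] 43.2 [ 0.484  -0.4054  0.0403]
jig 0.008 0.022 998 [565.  245.6] [217.6 309.9] 89.0 [0.5584 0.2535 0.0157]
jig 0.022 0.03 419 [570.6 257.3] [ 98.9 231.2] 77.0 [0.5962 0.251  0.0256]
jig 0.03 0.05 471 [567.3 262.6] [ 79.3 221.6] 71.5 [0.5927 0.2523 0.036 ]
jig 0.05 0.09 148 [549.1 263.3] [ 30.4 186.4] 77.3 [0.4999 0.2727 0.0669]
jig 0.09 0.16 44 [494.8 274.1] [15.6 74.4] 74.4 [0.4787 0.2769 0.1267]
```

View pics/crop0.png

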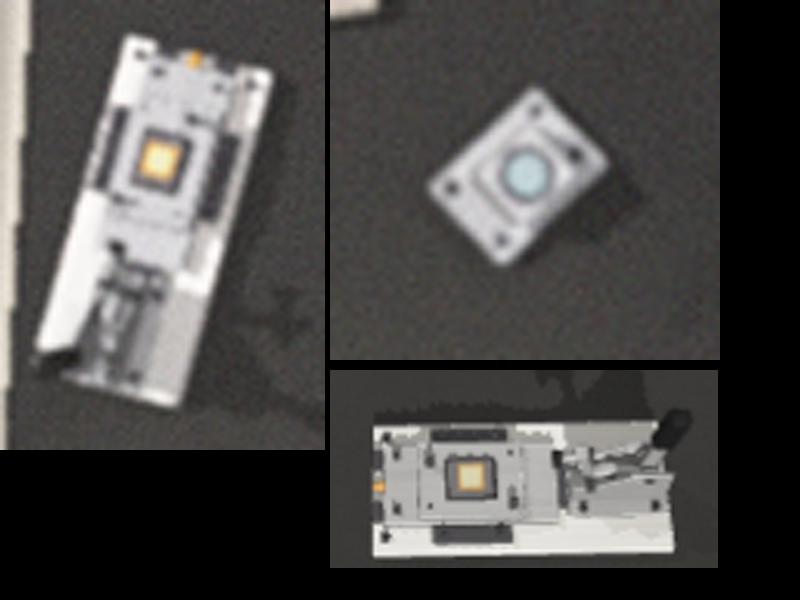

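The crop shows the jig plate corners (5x crop) at (128,35), (272,72), (180,408) and (38,350). The orange carrier is at (160,160), and the clamp handle is upright at the lower left. The upper half is rotated about 45° with dark hole marks near each corner, so I'll need a closer look to choose its direction.

```bash
python3 - <<'E'
from h import *
a=dict(np.load('top0.npz'))
c=np.array([[128,35],[272,72],[180,408]])/5+[100,135]-0.4
P=onplane(a,c,.015);print(P.round(4))
x=P[1]-P[2];yaw=np.arctan2(x[1],x[0]);print('yaw long',np.degrees(yaw),np.linalg.norm(x)); y=P[0]-P[1];print('short',np.degrees(np.arctan2(y[1],y[0]))-90,np.linalg.norm(y))
m=cv2.inRange(cv2.cvtColor(a['color'],cv2.COLOR_BGR2HSV),(8,60,120),(30,255,255));m[:, :100]=0;m[:,165:]=0;m[:140]=0;m[225:]=0
n,l,st,ce=cv2.connectedComponentsWithStats(m);print(st.tolist())
for i in range(1,n):
  if st[i,4]>5: print(ce[i],onplane(a,ce[i],.038).round(4))
b=dict(np.load('scene0.npz'))
m=cv2.inRange(cv2.cvtColor(b['color'],cv2.COLOR_BGR2HSV),(8,60,120),(30,255,255));m[:,:240]=0;m[:,365:]=0;m[:300]=0
n,l,st,ce=cv2.connectedComponentsWithStats(m)
for i in range(1,n):
  if st[i,4]>5: print('scene',ce[i],st[i,4],onplane(b,ce[i],.038).round(4))
w=cloud(a)
s=w[120:230,170:290];print('stage',[ (z,np.nanmin(s[...,0][s[...,2]>z]).round(3)) for z in(.05,.1,.15,.2,.24)],np.nanmax(s[70:,:,2]))
q=w[(w[...,2]>.12)&(w[...,1]>.2)&(w[...,0]<.56)&(w[...,0]>.3)];print('handle',q.mean(0),q[:,2].max(),len(q))
E
```

```text
[[0.6984 0.2845 0.015 ]
 [0.6752 0.1827 0.015 ]
 [0.4395 0.2347 0.015 ]]
yaw long -12.435130536464595 0.24136141451024842
short -12.850059994274986 0.10440053271186125
[[0, 0, 512, 384, 196553], [137, 145, 4, 4, 9], [128, 163, 8, 8, 46]]
[138.44444444 146.33333333] [[0.6792 0.2318 0.038 ]]
[131.54347826 166.54347826] [[0.6084 0.2518 0.038 ]]
scene [284.98148148 334.09259259] 54 [[0.6061 0.2498 0.038 ]]
scene [255.57142857 337.        ] 14 [[0.6788 0.2391 0.038 ]]
stage [(0.05, np.float64(0.452)), (0.1, np.float64(0.46)), (0.15, np.float64(0.46)), (0.2, np.float64(0.463)), (0.24, np.float64(0.472))] 0.2561757487131465
handle [0.46606929 0.28016277 0.15184631] 0.16781453348482514 44
```

>>> {"fn": "move_arm", "kwargs": {
  "commands": [
    [[9.3,3.5,0,4,0,0,0],[9.3,3.5,0,4,0,0,0],[9.3,0,5,1,0,0,-0.05],[9.3,0,5,0,0,0,-0.05],[9.3,0,5,0,0,0,-0.05]]
  ]
}}

```text
time: 0.6
tool_pos: [0.2972, -0.3486, 0.3033]
eef_rot: [-0.0, 0.99, 0.14, -0.0]
ft_force: [0.8, -0.2, 0.8]
gripper_width: 0.0926
finger_force: 0.0
```

>>> {"fn": "move_arm", "kwargs": {
  "commands": [
    [[9.3,0,5,0,0,0,-0.05],[9.3,0,5,0,0,0,-0.05],[9.3,0,5,0,0,0,-0.05],[9.3,0,5,0,0,0,-0.05],[9.3,0,5,0,0,0,-0.05]]
  ]
}}

```text
time: 1.1
tool_pos: [0.2963, -0.0981, 0.3035]
eef_rot: [-0.0, 1.0, 0.015, 0.0]
ft_force: [1.6, 0.0, -0.2]
gripper_width: 0.0929
finger_force: 0.0
```

>>> {"fn": "move_arm", "kwargs": {
  "commands": [
    [[9.3,0,5,0,0,0,-0.05],[9.3,0,5,0,0,0,-0.05],[9.3,0,5,0,0,0,-0.05],[9.3,0,5,0,0,0,-0.05],[9.3,0,5,0,0,0,-0.05]]
  ]
}}

```text
time: 1.6
tool_pos: [0.2963, 0.1506, 0.3039]
eef_rot: [0.0, 0.994, -0.108, 0.001]
ft_force: [1.6, -0.5, -0.3]
gripper_width: 0.0928
finger_force: 0.0
```

>>> {"fn": "move_arm", "kwargs": {
  "commands": [
    [[9.3,2.5,4,0,0,0,0],[9.3,4,4,0,0,0,0],[9.3,4,4,0,0,0,0],[9.3,2,1,0,0,0,0],[9.3,0,0,0,0,0,0]]
  ]
}}

```text
time: 2.1
tool_pos: [0.4143, 0.2707, 0.3021]
eef_rot: [0.0, 0.994, -0.106, -0.001]
ft_force: [-0.3, -0.9, 0.1]
gripper_width: 0.0927
finger_force: 0.0
```

```bash
python3 - <<'E'
from h import *
s=snap('wrist');st=manip.sense();print(st['tool_pos'],st['eef_rot'],st['joint_positions'],st['ft_force'])
T=s['T'];print('cam',(-T[:3,:3].T@T[:3,3]).round(3),T[2,:3].round(3))
np.savez('w1.npz',**{k:s[k] for k in('color','z_map','K','T','k1')})
cv2.imwrite('pics/w1.png',s['color'])
o=np.array([.6078,.2508,0]);y=np.radians(-12.6);R=np.array([[np.cos(y),-np.sin(y),0],[np.sin(y),np.cos(y),0],[0,0,1]])
for p in [(-138,0,64),(-147,0,138),(0,0,38),(-160,52,15),(80,52,15),(80,-52,15),(-160,-52,15)]:print(p,proj(s,o+R@np.array(p)/1000).round(0))
E
```

```text
[0.41287564 0.26969084 0.30243939] [ 7.19046462e-04  9.94281264e-01 -1.06782643e-01 -1.31092118e-03] [ 3.52108042e-01  1.11933470e-01  1.51371902e+00 -1.27520662e-04
  1.51892780e+00  2.13688466e+00] [-1.64497603  0.54258633  0.05282459]
cam [0.495 0.254 0.468] [-0.289  0.061 -0.955]
(-138, 0, 64) [[238. 116.]]
(-147, 0, 138) [[235. 130.]]
(0, 0, 38) [[239.   3.]]
(-160, 52, 15) [[204. 129.]]
(80, 52, 15) [[199. -57.]]
(80, -52, 15) [[281. -57.]]
(-160, -52, 15) [[277. 130.]]
```

View pics/w1.png

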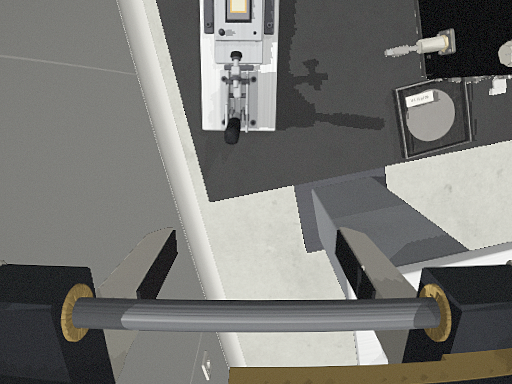

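The wrist view confirms the jig pose: the plate's near corners are at (203,130) and (275,131), and the black handle is at (233,130), within 2 px of prediction. Next I'll come down over the handle.

>>> {"fn": "move_arm", "kwargs": {
  "commands": [
    [[9.3,2.6,0.7,0,0,0,0],[9.3,2.5,0.7,-3.5,0,0,0],[9.3,0,0,-5,0,0,0],[9.3,0,0,-5,0,0,0],[9.3,0,0,-4.7,0,0,0]]
  ]
}}

```text
time: 2.65
tool_pos: [0.4624, 0.2821, 0.1204]
eef_rot: [0.0, 0.994, -0.108, -0.0]
ft_force: [0.5, 0.4, 0.3]
gripper_width: 0.0931
finger_force: 0.0
```

```bash
python3 - <<'E'
from h import *
s=snap('wrist');st=manip.sense();print(st['tool_pos'],st['ft_force'])
cv2.imwrite('pics/w2.png',s['color'])
E
```

```text
[0.45751644 0.28022122 0.11276015] [-3.32651325 -1.2009479  -4.55652614]
```

View pics/w2.png

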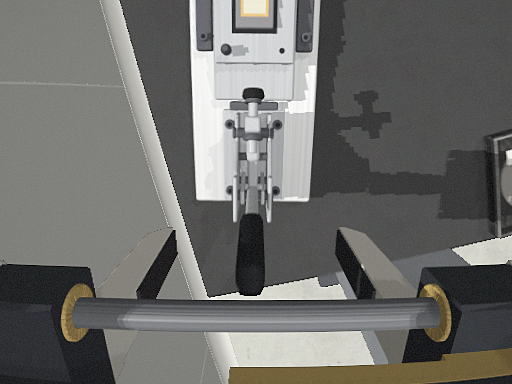

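The handle, at (250,255), stands midway between the open fingers. I'll close on it.

>>> {"fn": "move_arm", "kwargs": {
  "commands": [
    [[1.0,0,0,0,0,0,0],[1.0,0,0,0,0,0,0],[1.0,0,0,0,0,0,0],[1.0,0,0,0,0,0,0],[1.0,0,0,0,0,0,0]]
  ],
  "squeeze": 12
}}

```text
time: 3.2
tool_pos: [0.4647, 0.2837, 0.1235]
eef_rot: [-0.001, 0.994, -0.107, 0.001]
ft_force: [0.4, 0.2, -0.5]
gripper_width: 0.0576
finger_force: 0.0
```

>>> {"fn": "move_arm", "kwargs": {
  "commands": [
    [[1.0,0,0,0,0,0,0],[1.0,0,0,0,0,0,0],[1.0,0,0,0,0,0,0]]
  ]
}}

```text
time: 3.5
tool_pos: [0.4638, 0.2834, 0.1218]
eef_rot: [0.0, 0.994, -0.107, 0.0]
ft_force: [0.8, 0.2, -0.1]
gripper_width: 0.0334
finger_force: 0.0
```

>>> {"fn": "move_arm", "kwargs": {
  "commands": [
    [[1.0,0,0,-0.2,0,0,0],[1.0,0,0,0,0,0,0],[1.0,0,0,0,0,0,0],[1.0,0,0,0,0,0,0]]
  ]
}}

```text
time: 3.9
tool_pos: [0.4639, 0.2846, 0.1193]
eef_rot: [-0.001, 0.994, -0.107, -0.0]
ft_force: [0.9, 5.8, -2.8]
gripper_width: 0.0138
finger_force: 12.0
```

>>> {"fn": "move_arm", "kwargs": {
  "commands": [
    [[1.0,-1.0,0.35,-0.2,0,0,0],[1.0,-0.97,0.22,-0.34,0,0,0],[1.0,-0.91,0.2,-0.47,0,0,0],[1.0,0,0,0,0,0,0]]
  ]
}}

```text
time: 4.3
tool_pos: [0.4328, 0.2918, 0.109]
eef_rot: [-0.0, 0.994, -0.107, -0.001]
ft_force: [-1.9, 4.2, 0.6]
gripper_width: 0.0141
finger_force: 12.0
```

>>> {"fn": "move_arm", "kwargs": {
  "commands": [
    [[1.0,-0.84,0.22,-0.6,0,0,0],[1.0,-0.75,0.2,-0.72,0,0,0],[1.0,-0.63,0.14,-0.81,0,0,0],[1.0,-0.53,0.12,-0.9,0,0,0],[1.0,0,0,0,0,0,0]]
  ]
}}

```text
time: 4.8
tool_pos: [0.4048, 0.2983, 0.0782]
eef_rot: [0.0, 0.994, -0.107, -0.002]
ft_force: [-2.6, 4.4, 0.3]
gripper_width: 0.014
finger_force: 12.0
```

>>> {"fn": "move_arm", "kwargs": {
  "commands": [
    [[1.0,-0.4,0.09,-0.96,0,0,0],[1.0,-0.26,0.06,-1.01,0,0,0],[1.0,0,0,0,0,0,0]]
  ]
}}

```text
time: 5.1
tool_pos: [0.3981, 0.2999, 0.0584]
eef_rot: [0.0, 0.994, -0.107, -0.002]
ft_force: [-4.8, 4.4, 2.3]
gripper_width: 0.014
finger_force: 12.0
```

>>> {"fn": "move_arm", "kwargs": {
  "commands": [
    [[1.0,-0.25,0.05,-0.6,0,0,0],[1.0,0,0,-0.6,0,0,0],[1.0,0,0,-0.2,0,0,0],[1.0,0,0,0,0,0,0]]
  ]
}}

```text
time: 5.5
tool_pos: [0.3959, 0.3004, 0.0446]
eef_rot: [0.0, 0.994, -0.107, -0.002]
ft_force: [-5.6, 6.1, 1.1]
gripper_width: 0.0138
finger_force: 12.0
```

>>> {"fn": "move_arm", "kwargs": {
  "commands": [
    [[1.0,0,0,-0.3,0,0,0],[1.0,0,0,-0.2,0,0,0],[1.0,0,0,0,0,0,0]]
  ]
}}

```text
time: 5.8
tool_pos: [0.3959, 0.3004, 0.0396]
eef_rot: [0.0, 0.994, -0.107, -0.002]
ft_force: [-5.5, 5.9, 0.8]
gripper_width: 0.0139
finger_force: 12.0
```

```bash
python3 - <<'E'
from h import *
s=snap('wrist');t=snap('scene');st=manip.sense();print(st['tool_pos'],st['ft_force'])
B=cv2.resize(t['color'][300:370,240:370],None,fx=6,fy=6,interpolation=cv2.INTER_CUBIC)[:, :512]
B=cv2.resize(t['color'][312:362,250:364],(512,216),interpolation=cv2.INTER_CUBIC)
cv2.imwrite('pics/w3.png',np.vstack([s['color'],B]))
E
```

```text
[0.39588918 0.30038766 0.03965935] [-5.00076795  5.89712731  0.31153363]
```

View pics/w3.png

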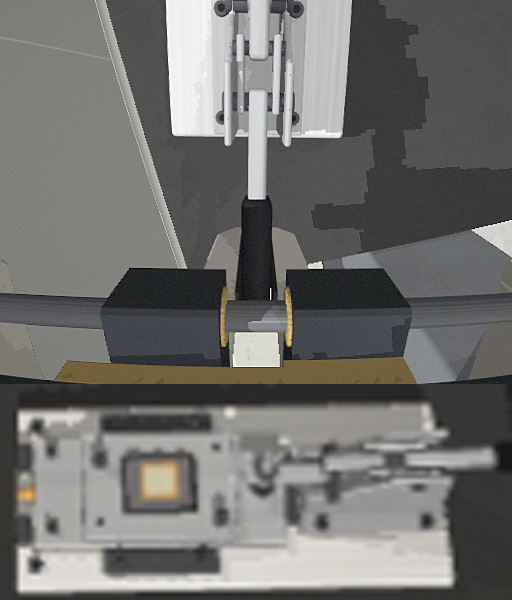

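The picture shows the handle lying back towards the robot at (258,200), with the fingers on the sleeve. I'll get its angle from depth to see whether it's locked.

```bash
cat >> h.py <<'E'
O=np.array([.6078,.2512,0]);_y=np.radians(-12.6);RJ=np.array([[np.cos(_y),-np.sin(_y),0],[np.sin(_y),np.cos(_y),0],[0,0,1]])
def handle(s):
    j=(cloud(s)-O)@RJ
    m=(abs(j[...,1])<.006)&(j[...,2]>.02)
    for a in range(-215,-30,10):
        q=j[m&(abs(j[...,0]*1000-a)<5)]
        if len(q): print(a,len(q),np.round(np.percentile(q[:,2],[10,50,95])*1000,1))
E
python3 - <<'E'
from h import *
handle(snap('wrist'));print('top');handle(snap('top'));print('sc');handle(snap('scene'))
E
```

```text
-215 596 [ 79.4  81.4 123.8]
-205 730 [ 76.7  80.3 134.5]
-195 1933 [ 78.5 147.9 153.9]
-185 2143 [ 77.1 139.1 144.9]
-175 413 [72.9 73.9 75.7]
-165 395 [71.8 72.9 74. ]
-155 426 [70.6 71.6 72.8]
-145 525 [68.8 70.4 71.8]
-135 509 [67.5 69.3 70.8]
-125 236 [64.1 69.  70.5]
-115 702 [67.3 68.8 70.3]
-105 551 [67.4 68.5 69.7]
-95 169 [47.9 64.3 69.2]
top
-215 18 [446.6 448.3 451.2]
-205 21 [447.4 449.7 452.5]
-195 18 [444.1 446.5 449.7]
-185 23 [141.4 442.  446.7]
-175 28 [ 73.8 433.6 440. ]
-165 20 [ 69.9 246.3 433.9]
-155 9 [ 69.   72.9 281.5]
-145 9 [65.6 69.1 75.3]
-135 10 [67.9 69.6 73.4]
-125 2 [68.7 69.4 70.2]
-115 8 [53.6 69.4 72.5]
-105 12 [22.3 66.5 74.6]
-95 11 [62.7 67.7 70.2]
-85 13 [26.9 53.1 72.3]
-75 12 [25.5 50.3 55.4]
-65 15 [24.9 50.2 58.1]
-55 16 [29.2 54.8 65.9]
-45 14 [25.  29.  55.3]
-35 10 [30.1 34.  36.1]
sc
-215 35 [448.1 449.8 451.3]
-205 41 [446.1 448.4 450.3]
-195 67 [ 78.7 444.6 448.6]
-185 191 [ 82.2 316.2 444.3]
-175 132 [ 74.3 365.9 437.6]
-165 111 [ 73.4 414.  429.4]
-155 28 [ 68.9  74.  415.5]
-145 16 [66.3 70.9 72.8]
-135 13 [67.6 70.4 71.9]
-125 6 [44.2 68.7 70.4]
-115 24 [21.7 68.7 71.8]
-105 22 [23.4 69.1 72.2]
-95 28 [47.7 67.5 70.3]
-85 21 [46.4 52.  60.6]
-75 29 [21.3 49.3 54. ]
-65 30 [25.1 36.2 58.8]
-55 39 [27.6 50.5 64.4]
-45 22 [23.2 27.8 52.1]
-35 20 [31.3 33.6 36.3]
```

>>> {"fn": "move_arm", "kwargs": {
  "commands": [
    [[5,0,0,0,0,0,0],[5,0,0,0,0,0,0],[5,0,0,0,0,0,0],[5,0,0,2,0,0,0],[5,0,0,4.5,0,0,0]]
  ]
}}

```text
time: 6.55
tool_pos: [0.3959, 0.2983, 0.1031]
eef_rot: [0.002, 0.994, -0.107, -0.004]
ft_force: [0.6, -0.2, -0.1]
gripper_width: 0.0479
finger_force: 0.0
```

>>> {"fn": "move_arm", "kwargs": {
  "commands": [
    [[0,0,0,0,0,0,0],[0,0,0,0,0,0,0],[0,0,0,0,0,0,0],[0,0,0,0,0,0,0],[0,0,0,0,0,0,0]]
  ]
}}

```text
time: 7.05
tool_pos: [0.3977, 0.2995, 0.1045]
eef_rot: [0.001, 0.994, -0.107, -0.001]
ft_force: [-0.4, -0.5, 0.5]
gripper_width: 0.0145
finger_force: 0.0
```

```bash
python3 - <<'E'
from h import *
handle(snap('wrist'));st=manip.sense();print(st['tool_pos'],st['ft_force'],st['gripper_width'])
E
```

```text
-215 322 [ 76.7  78.4 157.9]
-205 401 [ 75.9  78.  162.6]
-195 1316 [ 76.6 215.8 219. ]
-185 1870 [ 76.3 205.  207.2]
-175 193 [71.4 72.3 73.6]
-165 189 [70.6 71.6 72.7]
-155 212 [69.8 71.  72. ]
-145 241 [68.5 70.  71.5]
-135 241 [67.7 69.4 70.7]
-125 107 [64.1 69.6 71.1]
-115 311 [68.2 69.7 71.4]
-105 235 [68.  69.1 70.3]
-95 330 [64.7 67.8 69.6]
-85 164 [50.  51.2 65.6]
-75 162 [22.5 51.2 52.5]
-65 11 [23.3 24.8 26. ]
[0.39789301 0.29956494 0.10467198] [-0.28837239 -0.38334261 -0.20576514] 0.010621188698195998
```

The handle is at about 4° above level, with the sleeve axis at 69 mm height, so the clamp is locked at its stop. Next I'll go round in front of the stage to the upper half.

>>> {"fn": "move_arm", "kwargs": {
  "commands": [
    [[9.3,0,0,4.5,0,0,0],[9.3,-2,0,4.5,0,0,0],[9.3,-3,0,4.5,0,0,0],[9.3,-3,-2,4.5,0,0,0],[9.3,-2,-5,2,0,0,-0.04]]
  ]
}}

```text
time: 7.6
tool_pos: [0.3072, 0.2405, 0.2968]
eef_rot: [-0.002, 0.992, -0.125, 0.002]
ft_force: [1.4, -1.2, 0.9]
gripper_width: 0.0461
finger_force: 0.0
```

>>> {"fn": "move_arm", "kwargs": {
  "commands": [
    [[9.3,0,-5,0,0,0,-0.04],[9.3,0,-5,0,0,0,-0.04],[9.3,0,-5,0,0,0,-0.04],[9.3,0,-5,0,0,0,-0.04],[9.3,0,-5,0,0,0,-0.04]]
  ]
}}

```text
time: 8.1
tool_pos: [0.3067, -0.0126, 0.2936]
eef_rot: [0.0, 0.974, -0.226, 0.0]
ft_force: [1.4, -0.5, 0.8]
gripper_width: 0.0864
finger_force: 0.0
```

>>> {"fn": "move_arm", "kwargs": {
  "commands": [
    [[9.3,0,-5,0,0,0,-0.04],[9.3,0,-5,0,0,0,-0.04],[9.3,0,-5,0,0,0,-0.04],[9.3,0,-5,0,0,0,-0.04],[9.3,0,-5,0,0,0,-0.04]]
  ]
}}

```text
time: 8.6
tool_pos: [0.3066, -0.2632, 0.2933]
eef_rot: [-0.0, 0.946, -0.323, -0.0]
ft_force: [1.6, 0.5, 0.4]
gripper_width: 0.0931
finger_force: 0.0
```

>>> {"fn": "move_arm", "kwargs": {
  "commands": [
    [[9.3,2,-5,0,0,0,-0.08],[9.3,3.5,-4,0,0,0,-0.08],[9.3,4,-3,0,0,0,0],[9.3,4,0,0,0,0,0],[9.3,0,0,0,0,0,0]]
  ]
}}

```text
time: 9.1
tool_pos: [0.4421, -0.3755, 0.2911]
eef_rot: [-0.001, 0.918, -0.395, -0.001]
ft_force: [0.3, 0.4, 0.0]
gripper_width: 0.0929
finger_force: 0.0
```

```bash
python3 - <<'E'
from h import *
s=snap('wrist');st=manip.sense();print(st['tool_pos'],st['eef_rot'],np.degrees(2*np.arctan2(st['eef_rot'][2],st['eef_rot'][1])))
np.savez('w4.npz',**{k:s[k] for k in('color','z_map','K','T','k1')})
cv2.imwrite('pics/w4.png',s['color'])
print(proj(s,[[.4844,-.4055,.04]]))
E
```

```text
[ 0.44008325 -0.37494167  0.29160141] [-8.45465324e-04  9.18514896e-01 -3.95383078e-01 -1.37544777e-03] -46.57979992603418
[[248.67315776 118.55799119]]
```

View pics/w4.png

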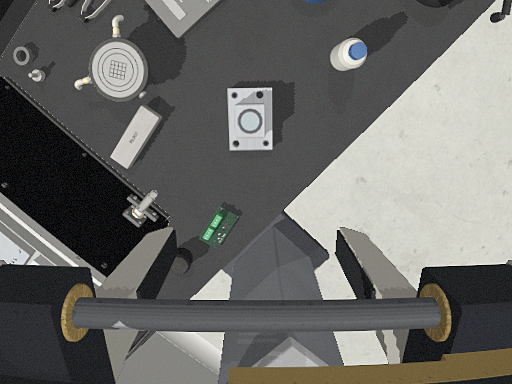

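The upper half's block window is at (249,121), with its plate spanning (228–272, 88–151) and dark marks near the corners. The bottle is at (349,53) and the loupe is out of reach. I'll compute the hole positions in the part frame.

```bash
cat > part.py <<'E'
from h import *
def part(s,box,zb=.04,zp=.014,thr=95):
    w=cloud(s);x0,y0,x1,y1=box
    sub=w[y0:y1,x0:x1]
    P=sub[(sub[...,2]>zb-.006)&(sub[...,2]<zb+.006)]
    r=cv2.minAreaRect((P[:,:2]*1000).astype(np.float32));print('block',np.round(r[0],1),np.round(r[1],1),round(r[2],2),len(P))
    g=cv2.cvtColor(s['color'],cv2.COLOR_BGR2GRAY)
    m=np.zeros_like(g);m[y0:y1,x0:x1]=(g[y0:y1,x0:x1]>thr)*255
    c=max(cv2.findContours(m,cv2.RETR_EXTERNAL,cv2.CHAIN_APPROX_NONE)[0],key=cv2.contourArea)
    q=onplane(s,c[:,0].astype(float),zp)[:,:2]*1000
    R=cv2.minAreaRect(q.astype(np.float32));print('plate',np.round(R[0],1),np.round(R[1],1),round(R[2],2))
    f=np.zeros_like(g);cv2.drawContours(f,[c],-1,255,-1);h=cv2.bitwise_and(f,cv2.bitwise_not(m))
    n,l,st,ce=cv2.connectedComponentsWithStats(h)
    return R,r,[(ce[i],st[i,4],g[l==i].min(),onplane(s,ce[i],zp)[0]*1000) for i in range(1,n) if st[i,4]>=3]
E
python3 - <<'E'
from part import *
s=dict(np.load('w4.npz'))
cv2.imwrite('pics/c4.png',cv2.resize(s['color'][80:160,215:290],None,fx=7,fy=7,interpolation=cv2.INTER_CUBIC))
R,r,h=part(s,(220,80,282,160))
a=np.radians(-46.7);ex=np.array([np.cos(a),np.sin(a)]);ey=np.array([-ex[1],ex[0]])
for c,n,g,p in h: d=p[:2]-R[0];print(c.round(1),n,g,(d@ex).round(1),(d@ey).round(1))
E
```

```text
block [ 482.1 -403.6] [39.2 42.9] 43.79 1006
plate [ 481.5 -403.9] [61.2 85.8] 44.49
[259.2  94.4] 37 33 33.5 -12.7
[234.  95.] 21 35 32.7 21.4
[249.5 109.3] 6 87 13.7 0.4
[243.  111.8] 5 93 10.3 9.3
[256.2 111.8] 8 82 10.4 -8.8
[260.9 120.3] 7 89 -1.1 -15.2
[240.8 126.4] 9 91 -9.6 12.6
[258.7 127.3] 6 86 -10.8 -12.3
[246.5 131.5] 4 91 -16.6 4.7
[252.8 131.3] 6 90 -16.3 -4.2
[235.7 142.9] 24 27 -32.5 20.0
[265.4 142.9] 17 32 -32.4 -21.9
```

View pics/c4.png

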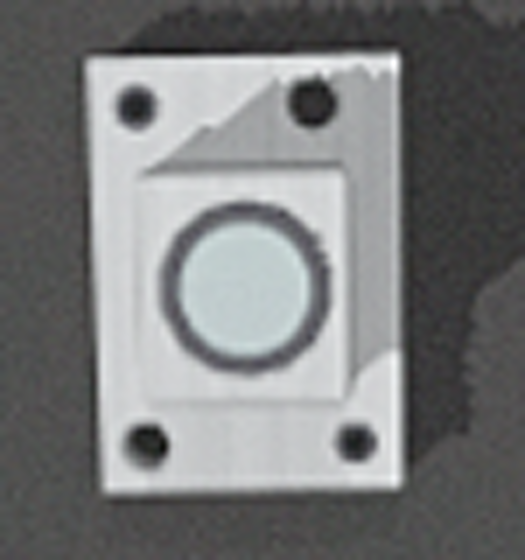

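The large through holes are at (312,103) and (148,445) in the crop. That is (33,-13) and (-33,21) in the part frame with its x axis at about -46°. The other two are small decoys. So the tool keeps its current heading, grips, and turns +34° to the jig. I'll come down to about 0.12 and re-measure.

>>> {"fn": "move_arm", "kwargs": {
  "commands": [
    [[9.3,2.1,-1.5,-3,0,0,0],[9.3,2.1,-1.4,-4,0,0,0],[9.3,0,0,-5,0,0,0],[9.3,0,0,-5,0,0,0],[9.3,0,0,0,0,0,0]]
  ]
}}

```text
time: 9.65
tool_pos: [0.4761, -0.3995, 0.1163]
eef_rot: [-0.003, 0.918, -0.396, -0.007]
ft_force: [-1.2, 1.2, 1.4]
gripper_width: 0.0928
finger_force: 0.0
```

```bash
python3 - <<'E'
from part import *
s=snap('wrist');st=manip.sense();t=st['tool_pos'];print(t,np.degrees(2*np.arctan2(st['eef_rot'][2],st['eef_rot'][1])))
u=proj(s,[[.4818,-.4038,.014],t,t+[0,0,.019]]).round(0);print(u)
np.savez('w5.npz',**{k:s[k] for k in('color','z_map','K','T','k1')})
x,y=u[0].astype(int)
cv2.imwrite('pics/w5.png',s['color'])
R,r,h=part(s,(x-60,max(y-70,0),x+60,y+65))
for c,n,g,p in h:
  if n>30: print(c.round(1),n,g,p.round(1))
E
```

```text
[ 0.4781402  -0.40174444  0.12084733] -46.698657051008254
[[255. 180.]
 [257. 240.]
 [257. 257.]]
block [ 482.4 -404.7] [40.1 44. ] 44.45 2590
plate [ 482.3 -404.7] [60.9 86.7] 44.36
[270.1 140.9] 74 39 [ 496.5 -438.    14. ]
[230.  143.1] 38 38 [ 520.  -413.2   14. ]
[279.3 215.1] 36 31 [ 443.2 -395.1   14. ]
```

>>> {"fn": "move_arm", "kwargs": {
  "commands": [
    [[9.3,0.3,-0.2,-4,0,0,0.019],[9.3,0,0,-2.5,0,0,0],[9.3,0,0,0,0,0,0],[9.3,0,0,0,0,0,0],[9.3,0,0,0,0,0,0]]
  ]
}}

```text
time: 10.2
tool_pos: [0.4851, -0.4078, 0.0623]
eef_rot: [0.001, 0.922, -0.388, 0.002]
ft_force: [-0.6, 0.7, 0.5]
gripper_width: 0.0929
finger_force: 0.0
```

>>> {"fn": "move_arm", "kwargs": {
  "commands": [
    [[9.3,-0.25,0.3,-1.5,0,0,0],[9.3,0,0,-1.5,0,0,0],[9.3,0,0,-1.5,0,0,0],[9.3,0,0,0,0,0,0],[9.3,0,0,0,0,0,0]]
  ]
}}

```text
time: 10.7
tool_pos: [0.4812, -0.403, 0.0133]
eef_rot: [-0.0, 0.922, -0.388, -0.0]
ft_force: [0.2, 0.4, 0.0]
gripper_width: 0.0928
finger_force: 0.0
```

>>> {"fn": "move_arm", "kwargs": {
  "commands": [
    [[9.3,0.1,-0.15,0.4,0,0,0],[9.3,0,0,0,0,0,0],[9.3,0,0,0,0,0,0]]
  ]
}}

```text
time: 11.0
tool_pos: [0.4828, -0.4051, 0.0185]
eef_rot: [0.0, 0.922, -0.388, 0.001]
ft_force: [-0.4, -0.1, -0.7]
gripper_width: 0.093
finger_force: 0.0
```

>>> {"fn": "move_arm", "kwargs": {
  "commands": [
    [[3,0,0,-0.1,0,0,0],[3,0,0,0,0,0,0],[3,0,0,0,0,0,0],[3,0,0,0,0,0,0],[3,0,0,0,0,0,0]]
  ],
  "squeeze": 40
}}

```text
time: 11.5
tool_pos: [0.4823, -0.4045, 0.0166]
eef_rot: [-0.0, 0.922, -0.388, -0.0]
ft_force: [0.2, 0.1, -0.8]
gripper_width: 0.0575
finger_force: 0.0
```

>>> {"fn": "move_arm", "kwargs": {
  "commands": [
    [[3,0,0,0,0,0,0],[3,0,0,0,0,0,0],[3,0,0,0,0,0,0]]
  ]
}}

```text
time: 11.8
tool_pos: [0.4822, -0.4046, 0.0167]
eef_rot: [0.0, 0.922, -0.388, -0.0]
ft_force: [-0.5, 0.4, 0.2]
gripper_width: 0.0396
finger_force: 40.0
```

>>> {"fn": "move_arm", "kwargs": {
  "commands": [
    [[3,0,0,2,0,0,0],[3,0,0,4,0,0,0],[3,0,0,5,0,0,0],[3,0,0,5,0,0,0],[3,0,0,5,0,0,0]]
  ]
}}

```text
time: 12.3
tool_pos: [0.4818, -0.4039, 0.2278]
eef_rot: [-0.0, 0.922, -0.388, -0.001]
ft_force: [1.2, -0.4, -3.9]
gripper_width: 0.0397
finger_force: 40.0
```

>>> {"fn": "move_arm", "kwargs": {
  "commands": [
    [[3,-1.5,1,5,0,0,0],[3,-3,2,5,0,0,0],[3,-4,2,0,0,0,0],[3,-4,2,0,0,0,0],[3,-4,3,0,0,0,0]]
  ]
}}

```text
time: 12.8
tool_pos: [0.3223, -0.3083, 0.3136]
eef_rot: [0.0, 0.922, -0.388, -0.0]
ft_force: [-1.5, -0.2, -2.9]
gripper_width: 0.0399
finger_force: 40.0
```

>>> {"fn": "move_arm", "kwargs": {
  "commands": [
    [[3,-1,5,0,0,0,0.05],[3,0,5,0,0,0,0.05],[3,0,5,0,0,0,0.05],[3,0,5,0,0,0,0.05],[3,0,5,0,0,0,0.05]]
  ]
}}

```text
time: 13.3
tool_pos: [0.313, -0.0579, 0.3139]
eef_rot: [-0.0, 0.963, -0.269, 0.0]
ft_force: [2.1, 0.4, -2.8]
gripper_width: 0.0396
finger_force: 40.0
```

>>> {"fn": "move_arm", "kwargs": {
  "commands": [
    [[3,0,5,0,0,0,0.05],[3,0,5,0,0,0,0.05],[3,0,5,0,0,0,0.05],[3,0,5,0,0,0,0.05],[3,0,5,0,0,0,0.05]]
  ]
}}

```text
time: 13.8
tool_pos: [0.3129, 0.1921, 0.3141]
eef_rot: [0.0, 0.989, -0.146, 0.0]
ft_force: [1.7, -0.2, -3.7]
gripper_width: 0.0399
finger_force: 40.0
```

>>> {"fn": "move_arm", "kwargs": {
  "commands": [
    [[3,4,2.5,0,0,0,0.04],[3,4.5,2.5,0,0,0,0.033],[3,5,1,0,0,0,0],[3,5,0,-1,0,0,0],[3,0,0,0,0,0,0]]
  ]
}}

```text
time: 14.3
tool_pos: [0.4999, 0.2486, 0.2991]
eef_rot: [0.002, 0.994, -0.112, -0.003]
ft_force: [-1.1, 0.2, -3.6]
gripper_width: 0.0398
finger_force: 40.0
```

>>> {"fn": "move_arm", "kwargs": {
  "commands": [
    [[3,0,0,0,0,0,0],[3,0,0,0,0,0,0],[3,0,0,0,0,0,0]]
  ]
}}

```text
time: 14.6
tool_pos: [0.4947, 0.2492, 0.3055]
eef_rot: [-0.0, 0.994, -0.111, 0.001]
ft_force: [0.0, 0.1, -3.3]
gripper_width: 0.0397
finger_force: 40.0
```

```bash
python3 - <<'E'
from part import *
s=snap('wrist');st=manip.sense();t=st['tool_pos'];print(t,np.degrees(2*np.arctan2(st['eef_rot'][2],st['eef_rot'][1])),st['ft_force'])
np.savez('w6.npz',**{k:s[k] for k in('color','z_map','K','T','k1')})
cv2.imwrite('pics/w6.png',s['color'])
print(proj(s,[O+RJ@np.array(p)/1000 for p in((0,0,38),(-33,21,43),(33,-13,43),(-33,21,33),(33,-13,33))]).round(0))
E
```

```text
[0.49480929 0.24925556 0.30567526] -12.744658663059141 [-0.34663119 -0.11654208 -2.22048979]
[[236.  73.]
 [220.  99.]
 [245.  46.]
 [221.  99.]
 [246.  47.]]
```

View pics/w6.png

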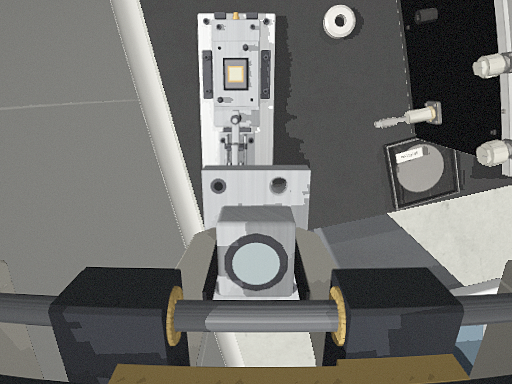

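The held part is visible, with its large front hole at (278,186) and decoy at (217,187). The lower half's carrier is at (235,73) and the dowels are at (220,100) and (245,47), matching prediction, so the direction is right. I'll go nearer, just behind the nest, for a precise relative measurement.

>>> {"fn": "move_arm", "kwargs": {
  "commands": [
    [[3,1.3,1.1,-3,0,0,0],[3,1.2,1.1,-5,0,0,0],[3,0,0,-5,0,0,0],[3,0,0,-4,0,0,0],[3,0,0,-1,0,0,0]]
  ]
}}

```text
time: 15.15
tool_pos: [0.5164, 0.2698, 0.123]
eef_rot: [0.002, 0.994, -0.111, -0.004]
ft_force: [-0.7, -0.5, -2.4]
gripper_width: 0.0397
finger_force: 40.0
```

>>> {"fn": "move_arm", "kwargs": {
  "commands": [
    [[3,0,0,0,0,0,0],[3,0,0,0,0,0,0],[3,0,0,0,0,0,0],[3,0,0,0,0,0,0]]
  ]
}}

```text
time: 15.55
tool_pos: [0.5216, 0.2711, 0.1293]
eef_rot: [-0.001, 0.994, -0.111, 0.002]
ft_force: [0.9, -0.7, -3.5]
gripper_width: 0.0397
finger_force: 40.0
```

```bash
python3 - <<'E'
from part import *
s=snap('wrist');st=manip.sense();t=st['tool_pos'];print(t,np.degrees(2*np.arctan2(st['eef_rot'][2],st['eef_rot'][1])),st['ft_force'])
np.savez('w7.npz',**{k:s[k] for k in('color','z_map','K','T','k1')})
cv2.imwrite('pics/w7.png',s['color'])
print(proj(s,[O+RJ@np.array(p)/1000 for p in((0,0,38),(-33,21,43),(33,-13,43))]).round(0))
a=np.radians(-12.7);Rt=np.array([[np.cos(a),-np.sin(a),0],[np.sin(a),np.cos(a),0],[0,0,1]])
print(proj(s,[t+Rt@np.array(p)/1000 for p in((33,-13,-2.7),(33,21,-2.7))]).round(0))
E
```

```text
[0.52124718 0.27095883 0.12882285] -12.772502110458936 [-1.63781824  0.6287277  -3.71520767]
[[257.  87.]
 [231. 130.]
 [275.  41.]]
[[281. 186.]
 [220. 186.]]
```

View pics/w7.png

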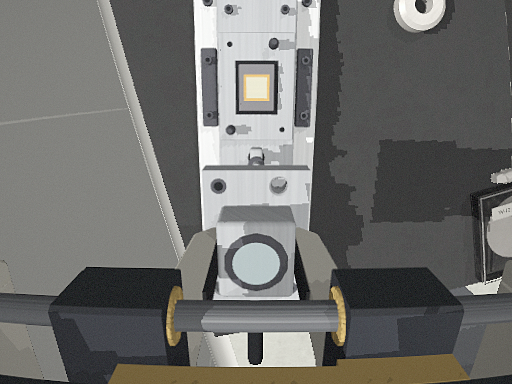

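The nest's carrier is at (257,87) with the dowels at (230,130) and (274,43). The held part's holes are at (278,185) and (217,186). I'll compute the relative correction from blob centres.

```bash
python3 - <<'E'
from part import *
s=dict(np.load('w7.npz'));im=s['color'];g=cv2.cvtColor(im,cv2.COLOR_BGR2GRAY)
def blob(u,v,r,thr):
    sub=(g[v-r:v+r+1,u-r:u+r+1]<thr).astype(np.uint8)
    n,l,st,ce=cv2.connectedComponentsWithStats(sub);i=min(range(1,n),key=lambda i:np.hypot(*(ce[i]-r))-0.05*st[i,4]);return ce[i]+[u-r,v-r],st[i]
for nm,u,v,z in(('d1',230,130,.043),('d2',274,43,.043),('h_dec',217,186,.1288-.0027),('h_big',279,185,.1288-.0027),('sm1',229,44,.033),('sm2',282,129,.033)):
    c,st=blob(u,v,9,100);print(nm,c.round(1),st[2:].tolist(),(onplane(s,c,z)[0]*1000).round(1))
hsv=cv2.cvtColor(im,cv2.COLOR_BGR2HSV)
m=cv2.inRange(hsv,(8,60,120),(35,255,255));m[:60]=0;m[115:]=0;m[:,:230]=0;m[:,290:]=0
c=max(cv2.findContours(m,cv2.RETR_EXTERNAL,cv2.CHAIN_APPROX_NONE)[0],key=cv2.contourArea)[:,0].astype(float)
R=cv2.minAreaRect((onplane(s,c,.038)[:,:2]*1000).astype(np.float32));print('orange',R)
m=((g<75)*255).astype(np.uint8);m[:55]=0;m[118:]=0;m[:,:230]=0;m[:,285:]=0
c=max(cv2.findContours(m,cv2.RETR_EXTERNAL,cv2.CHAIN_APPROX_NONE)[0],key=cv2.contourArea)[:,0].astype(float)
R=cv2.minAreaRect((onplane(s,c,.033)[:,:2]*1000).astype(np.float32));print('frame',R)
# held plate front edge
w=cloud(s);q=w[165:200,200:312];P=q[(q[...,2]>.118)&(q[...,2]<.135)];r=cv2.minAreaRect((P[:,:2]*1000).astype(np.float32));print('plate',r,np.median(P[:,2]))
E
```

```text
d1 [230.8 129.1] [10, 9, 51] [580.7 279.   43. ]
d2 [273.1  43.7] [10, 12, 69] [635.5 233.   43. ]
h_dec [217.7 185.8] [10, 10, 74] [558.5 285.3 126.1]
h_big [276.6 187.6] [4, 2, 5] [550.2 253.4 126.1]
sm1 [229.2  43.8] [5, 5, 19] [644.3 265.5  33. ]
sm2 [281.5 129.3] [4, 4, 14] [570.5 239.2  33. ]
orange ((607.616943359375, 252.032958984375), (19.64487075805664, 19.736085891723633), 77.26338958740234)
frame ((607.5274047851562, 252.05564880371094), (33.23866271972656, 40.275333404541016), 77.2833251953125)
plate ((554.6981811523438, 264.657470703125), (60.49917221069336, 17.928722381591797), 77.32786560058594) 0.12664951934507715
```

>>> {"fn": "move_arm", "kwargs": {
  "commands": [
    [[3,3.0,-0.7,0,0,0,0],[3,3.0,-0.7,0,0,0,0],[3,2.6,-0.55,-1,0,0,0],[3,0,0,-2,0,0,0],[3,0,0,-2,0,0,0]]
  ]
}}

```text
time: 16.1
tool_pos: [0.608, 0.2508, 0.0773]
eef_rot: [-0.0, 0.994, -0.112, 0.001]
ft_force: [-0.7, -0.1, -4.0]
gripper_width: 0.0397
finger_force: 40.0
```

>>> {"fn": "move_arm", "kwargs": {
  "commands": [
    [[3,0,0,0,0,0,0],[3,0,0,0,0,0,0],[3,0,0,0,0,0,0],[3,0,0,0,0,0,0]]
  ]
}}

```text
time: 16.5
tool_pos: [0.6071, 0.2515, 0.0786]
eef_rot: [-0.0, 0.994, -0.111, 0.001]
ft_force: [0.9, 0.2, -3.4]
gripper_width: 0.0397
finger_force: 40.0
```

```bash
python3 - <<'E'
from part import *
s=snap('wrist');st=manip.sense();t=st['tool_pos'];print(t,np.degrees(2*np.arctan2(st['eef_rot'][2],st['eef_rot'][1])),st['ft_force'])
np.savez('w8.npz',**{k:s[k] for k in('color','z_map','K','T','k1')})
cv2.imwrite('pics/w8.png',cv2.resize(s['color'][90:290,150:370],(660,600),interpolation=cv2.INTER_CUBIC))
E
```

```text
[0.60694525 0.2514945  0.0784214 ] -12.754903713191581 [ 0.13809248  0.5004972  -2.87198531]
```

View pics/w8.png

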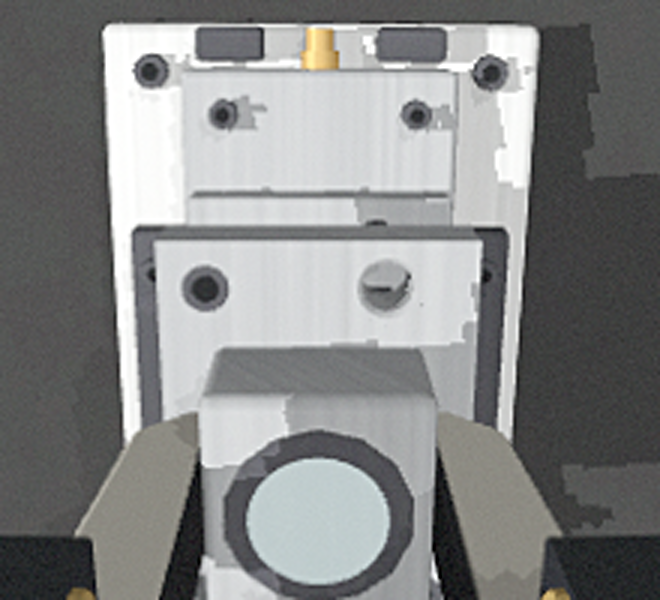

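Sorry, I miscounted: that was the eleventh picture viewed, one past the limit of 10. I'll view no more and use numbers only. It shows the held plate's front edge at crop (155–482,240), over the deck's front edge at (187–453,193), with the flange holes at (224,115) and (416,115). The two look nearly concentric.

```bash
python3 - <<'E'
from h import *
s=dict(np.load('w8.npz'));f=lambda u,v,z:(( onplane(s,[(u/3+150-.33,v/3+90-.33)],z)[0]-[.6069,.2515,0])@RJ*1000).round(1)
zt=.0784-.0027
for n,u,v,z in(('pl L',155,240,zt),('pl R',482,240,zt),('deck L',190,193,.033),('deck R',453,193,.033),('fl L',184,72,.025),('fl R',454,72,.025),('con',320,60,.03),('dec',206,287,zt),('big',385,287,zt),('jig L',105,27,.015),('jig R',538,27,.015),('hL',152,71,.023),('hR',490,72,.023),('d2 in hole',378,288,.045)):print(n,f(u,v,z))
E
```

```text
pl L [42.5 30.7 75.7]
pl R [ 42.4 -29.3  75.7]
deck L [43.4 29.8 33. ]
deck R [ 43.4 -29.8  33. ]
fl L [69.9 31.3 25. ]
fl R [ 69.8 -30.2  25. ]
con [72.6  0.3 30. ]
dec [33.5 21.6 75.7]
big [ 33.4 -11.7  75.7]
jig L [80. 51. 15.]
jig R [ 79.8 -51.1  15. ]
hL [70.1 38.9 23. ]
hR [ 69.7 -38.7  23. ]
d2 in hole [ 24.4 -12.3  45. ]
```

>>> {"fn": "move_arm", "kwargs": {
  "commands": [
    [[3,0,-0.04,-0.6,0,0,0],[3,0,0,-0.6,0,0,0],[3,0,0,-0.3,0,0,0],[3,0,0,0,0,0,0],[3,0,0,0,0,0,0]]
  ]
}}

```text
time: 17.05
tool_pos: [0.6061, 0.2507, 0.0616]
eef_rot: [0.0, 0.994, -0.111, -0.0]
ft_force: [-0.4, -0.3, -3.2]
gripper_width: 0.0397
finger_force: 40.0
```

>>> {"fn": "move_arm", "kwargs": {
  "commands": [
    [[3,0,0,-0.2,0,0,0],[3,0,0,-0.2,0,0,0],[3,0,0,0,0,0,0],[3,0,0,0,0,0,0]]
  ]
}}

```text
time: 17.45
tool_pos: [0.6063, 0.2508, 0.0579]
eef_rot: [-0.0, 0.994, -0.111, 0.0]
ft_force: [0.2, 0.2, -2.3]
gripper_width: 0.0393
finger_force: 40.0
```

>>> {"fn": "move_arm", "kwargs": {
  "commands": [
    [[3,0.04,0,-0.15,0,0,0],[3,0,0,-0.15,0,0,0],[3,0,0,0,0,0,0],[3,0,0,0,0,0,0]]
  ]
}}

```text
time: 17.85
tool_pos: [0.6066, 0.2507, 0.0548]
eef_rot: [0.0, 0.994, -0.111, -0.0]
ft_force: [-0.2, 0.1, -3.2]
gripper_width: 0.0398
finger_force: 40.0
```

The dowels are entered with no side load. I'll raise the grip and press it home.

>>> {"fn": "move_arm", "kwargs": {
  "commands": [
    [[3,0,0,-0.2,0,0,0],[3,0,0,-0.2,0,0,0],[3,0,0,0,0,0,0],[3,0,0,0,0,0,0]]
  ],
  "squeeze": 60
}}

```text
time: 18.25
tool_pos: [0.6067, 0.2508, 0.0515]
eef_rot: [-0.0, 0.994, -0.111, 0.0]
ft_force: [-1.6, -0.4, 3.4]
gripper_width: 0.0398
finger_force: 60.0
```

>>> {"fn": "move_arm", "kwargs": {
  "commands": [
    [[3,0,0,-0.15,0,0,0],[3,0,0,0,0,0,0],[3,0,0,0,0,0,0]]
  ]
}}

```text
time: 18.55
tool_pos: [0.6067, 0.2508, 0.0499]
eef_rot: [-0.0, 0.994, -0.111, 0.0]
ft_force: [-3.2, -0.9, 6.4]
gripper_width: 0.0394
finger_force: 60.0
```

>>> {"fn": "move_arm", "kwargs": {
  "commands": [
    [[3,-0.03,0,-0.1,0,0,0],[3,0,0,-0.1,0,0,0],[3,0,0,0,0,0,0],[3,0,0,0,0,0,0]]
  ]
}}

```text
time: 18.95
tool_pos: [0.6068, 0.2508, 0.0496]
eef_rot: [-0.0, 0.994, -0.111, 0.001]
ft_force: [-4.8, -2.1, 14.1]
gripper_width: 0.0393
finger_force: 60.0
```

>>> {"fn": "move_arm", "kwargs": {
  "commands": [
    [[3,-0.05,0,-0.15,0,0,0],[3,0,0,-0.1,0,0,0],[3,0,0,0,0,0,0],[3,0,0,0,0,0,0],[3,0,0,0,0,0,0]]
  ]
}}

```text
time: 19.45
tool_pos: [0.6068, 0.2508, 0.0496]
eef_rot: [-0.0, 0.994, -0.111, 0.002]
ft_force: [-9.2, -3.4, 26.7]
gripper_width: 0.0395
finger_force: 60.0
```

```bash
python3 - <<'E'
from h import *
st=manip.sense();print(st['tool_pos'],st['eef_rot'],st['ft_force'],st['moment'],st['gripper_width'],st['finger_force'],st['time'])
z=st['tool_pos'][2]
s=snap('wrist');j=(cloud(s)-[st['tool_pos'][0],st['tool_pos'][1],0])@RJ
for n,x0,x1,y0,y1 in(('plate',.026,.040,-.005,.005),('plate yL',.026,.04,.026,.029),('plate yR',.026,.04,-.029,-.026),('flange',.05,.065,-.012,.012),('jigplate',.055,.075,-.05,-.045)):
    q=j[(j[...,0]>x0)&(j[...,0]<x1)&(j[...,1]>y0)&(j[...,1]<y1)&(j[...,2]<.06)];print(n,len(q),(np.percentile(q[:,2],[10,50,90])*1000).round(1))
handle(snap('scene'))
E
```

```text
[0.60680335 0.25077792 0.04955287] [-3.10124261e-04  9.93812048e-01 -1.11059045e-01  1.84563156e-03] [-9.21139428 -3.43871827 26.71037417] [-0.75560796  1.75686681 -0.05624074] 0.039544278144356376 60.012041330337524 19.45
plate 435 [46.  46.9 47.7]
plate yL 131 [46.1 47.  47.8]
plate yR 126 [46.1 46.9 47.8]
flange 980 [24.1 24.9 25.7]
jigplate 247 [14.  14.9 15.7]
-215 21 [75.8 78.8 81.1]
-205 21 [75.8 77.6 81. ]
-195 23 [73.5 76.6 80.4]
-185 22 [67.6 76.1 79.7]
-175 21 [65.1 72.3 76.2]
-165 21 [65.7 72.6 75.4]
-155 16 [66.  71.7 73.6]
-145 116 [ 71.5 480.7 531. ]
-135 172 [434.5 489.6 530. ]
-125 166 [441.2 494.3 526.1]
-115 78 [ 68.5 518.2 522.2]
-105 62 [ 68.3 513.5 516.2]
-95 48 [ 63.7  71.3 512.3]
-85 21 [ 50.   52.3 505. ]
-75 28 [21.5 51.  54.5]
-65 32 [24.8 42.  59.6]
-55 40 [27.1 52.4 64.4]
-45 16 [ 24.7 246.3 444.6]
-35 28 [445.7 450.2 454.1]
```

The plate top is at 46.9 mm, where 47 means fully home. The hold is 27 N down with a 60 N grip, and the handle is still locked. I'll hand it in.

```bash
python3 -c "
from workcell import manip
print(manip.job_done())"
```

```text
the job is handed in; nothing more can be done
None
```

The job is handed in: the clamp is locked at its stop and the upper half is fully home on both dowels, still held down with about 27 N; I viewed 11 pictures against the limit of 10.

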